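# Tag the punch with the worn spring

## Robot

A 6-joint arm with a two-finger parallel gripper is mounted at the origin on the work surface. World frame = base frame: x ahead of the robot, y to its left, z up, the work surface at z = 0. Lengths are in m, angles in rad, forces in N, time in s.
With the tool pointing down it reaches from about 0.275 to 0.725 m from the base axis. Payload 5.6 kg.
Tool frame: the origin (TCP) lies between the finger pads; the fingertips stand 19 mm ahead of it and the grasp point (between the pads) is the TCP; z points along the fingers, y is the line along which they close (so a half turn about z gives the same grasp; the last joint's range is limited). The gripper opens to 85 mm and grips with 20 to 120 N. Pads are 22 mm wide; open, the fingers measure 114 mm over their backs; the gripper's body (76 mm by 85 mm) begins 54 mm behind the grasp point. The pads swing forward as they close: fully open they stand 13 mm farther back than shut.
Start: joints at [-0.868, 0.255, 0.108, 0, -1.424, -0.285], TCP at [0.223, -0.503, 0.25] pointing down, gripper open.
Joint ranges: [-2.95, 2.95], [-1.21, 1.97], [-1.09, 1.5], [-2.87, 1.71], [-2.94, -0.07], [-3.05, 3.05]. Speed limits (rad/s): [2.57, 2.57, 3.14, 3.14, 3.14, 3.14].

## Interface

Orientations are given as a unit quaternion [x, y, z, w].
In Python, from workcell import r gives the robot as it stands. The module is installed in compiled form; this text tells all that it offers. Calls block until the motion is done:
- r.reach(position, orientation): joint-space move of the TCP to a pose.
- r.servo_line(position, speed=0.15, ori=None, force_limit=None): straight line of the TCP; ori=None keeps the orientation; speed is the mean speed in m/s. With force_limit (N) it stops when the force on the tool has changed by that much, and returns True; else False.
- r.goto_joints(angles): joint-space move.
- r.gripper_open() and r.close(grip_force=None): open the fingers fully, or close them until they stop; grip_force is the grip in N (None keeps the last).
- r.sleep(seconds).
- r.ik(position, orientation): joint angles nearest the present ones, or None.
- r.get_state(): the state.
- r.snapshot(name): name is "scene" or "side" or "wrist"; returns (picture, depth): 384x512x3 uint8, blue, green, red; 384x512 float32, m along the optical axis (not along the pixel's ray), 0 where there is no reading.
- r.camera_params(name): a dict with "mtx" (3x3 intrinsics, pixels), "rvec" (rotation vector, rad) and "tvec" (3), from world to camera coordinates, as OpenCV has them; the wrist camera has in their place "hand_eye" (4x4, takes a point from camera to tool coordinates, whose origin is the TCP and whose axes are the flange's). Camera axes: x right, y down, z forward; pixel columns grow to the right and rows downward; lengths in m; the calibration is good to about 2 mm. The wrist camera is an equidistant fisheye: a pixel r from the principal point sees the ray r / f radians off the axis. A picture is of the moment at which its call begins: read the wrist's pose just before it. camera_params takes no time and is no camera call.
A pose or a line that the arm cannot do raises r.MotionError and nothing moves.
- r.sign_off(): hands the job in; it is judged then, once.
Trained networks look in the newest picture that a camera, given by its name, has taken for a name from the list of things; names that differ only in an ending like _2 or _b are one class to them, and where a whole thing is asked for, a point or a joint stands for the part that bears it (a point fixed in the world has none). Each returns a list of dicts, best first, with "conf" (0 to 1); they miss things now and then, are a little off and sometimes report something else, mostly with a low value. They report only what shows in the picture. A call takes as long as a camera call.
- r.spot_in(camera, name): "box" ([left, top, width, height] as shares, 0 to 1, of the picture: columns of its width, rows of its height, round what is visible of it).
- r.pinpoint(camera, name): "location" ([row, column] as shares, 0 to 1, of the picture: columns of its width, rows of its height: a listed point, or the origin of a listed thing).
The state is a dict: "clock": time; "qpos": joint angles; "dq": joint speeds; "joint_efforts": joint torques, N m; "eef_pos": TCP position; "eef_rot": TCP orientation; "contact_force": force on the tool from outside, world axes, zero at the start; "ft_torque": the same for the moment, N m; "finger_gap": opening from 0.0 (shut) to 1.0 (fully open); "grip_force": force on a finger pad.
Only numpy, scipy, OpenCV 4.12 (cv2) and the standard library are available. Lean on these libraries where they do the work, as an engineer would, in place of code of your own. Each camera call takes 0.05 s, during which the arm holds its last target. There are 200 camera calls.

## Task

Check the three craft punches on the board: going from the robot's left to its right, press each red cap with the fingertips and let it spring back, feeling which one is the softest. Then push the yellow tag in front of that softest punch fully down, leaving the other two tags up. Do not pick up or shift any of the loose things, and finish with the hand clear.

Things in the scene. Friction and masses are not known exactly. Their poses are not given: they have to be found in the camera images.
- rack: Fixed plywood check board, 220 x 390 mm, 18 mm thick, carrying three craft punches that look alike, in a row. Origin at table height; in its frame (x away from the robot, y to the robot's left, z up) the cap centres lie at x +30 mm and the tag centres at x -42 mm, at y +100 (left), 0 (middle), -100 mm (right). It may be turned by up to 0.35 rad. Each punch is a grey and black block 70 x 60 mm (x, y), its flat top 30 mm above the board.
- cap_left (a point): Top centre of the left punch's cap at rest, 74 mm above the table (fixed to the board: does not follow the cap). A flat red disc with a white spot, 42 mm across, 12 mm thick, on a coil spring: goes 12 mm straight down and springs back. At 8 mm the softest cap pushes back with about 3.5 N, the others 7.5 and 11 N, growing evenly with depth. Left is the robot's left (+y).
- cap_middle (a point): Top centre of the middle punch's cap at rest, 74 mm above the table (fixed to the board: does not follow the cap). A flat red disc with a white spot, 42 mm across, 12 mm thick, on a coil spring: goes 12 mm straight down and springs back. At 8 mm the softest cap pushes back with about 3.5 N, the others 7.5 and 11 N, growing evenly with depth.
- cap_right (a point): Top centre of the right punch's cap at rest, 74 mm above the table (fixed to the board: does not follow the cap). A flat red disc with a white spot, 42 mm across, 12 mm thick, on a coil spring: goes 12 mm straight down and springs back. At 8 mm the softest cap pushes back with about 3.5 N, the others 7.5 and 11 N, growing evenly with depth.
- tag_left (a point): Centre of the top of the left punch's yellow tag as it stands up at the start, 62 mm above the table, 72 mm from the cap's centre on the robot's side; fixed to the board, does not move with the tag. The tag is 12 x 32 mm (x, y of the board) and stands 22 mm out of a black holder 30 x 44 mm, 22 mm tall; it slides 18 mm straight down against about 3 N of friction and stays where it is left.
- tag_middle (a point): Centre of the top of the middle punch's yellow tag as it stands up at the start, 62 mm above the table, 72 mm from the cap's centre on the robot's side; fixed to the board, does not move with the tag. The tag is 12 x 32 mm (x, y of the board) and stands 22 mm out of a black holder 30 x 44 mm, 22 mm tall; it slides 18 mm straight down against about 3 N of friction and stays where it is left.
- tag_right (a point): Centre of the top of the right punch's yellow tag as it stands up at the start, 62 mm above the table, 72 mm from the cap's centre on the robot's side; fixed to the board, does not move with the tag. The tag is 12 x 32 mm (x, y of the board) and stands 22 mm out of a black holder 30 x 44 mm, 22 mm tall; it slides 18 mm straight down against about 3 N of friction and stays where it is left.
- tag_a (a joint): How far the tag of punch a is pushed down, m: 0 standing up, 0.018 fully down. Which place (left, middle, right) punch a has differs from start to start; only pressing the caps tells which punch is the softest.
- tag_b (a joint): How far the tag of punch b is pushed down, m: 0 standing up, 0.018 fully down. Which place (left, middle, right) punch b has differs from start to start; only pressing the caps tells which punch is the softest.
- tag_c (a joint): How far the tag of punch c is pushed down, m: 0 standing up, 0.018 fully down. Which place (left, middle, right) punch c has differs from start to start; only pressing the caps tells which punch is the softest.
- glue: Loose glue stick, upright, 29 mm across, 85 mm tall, white with a green top, on the board behind the punches (to be left alone). Origin at the centre of its underside.
- eraser: Loose eraser, 23 x 58 x 14 mm, white and blue, on the board behind the punches (to be left alone). Origin at the centre of its underside.
- pencil_cup: Loose lilac pencil cup, 76 mm across, 90 mm tall, with pencils up to 145 mm high, on the table to the left (to be left alone). Origin at the centre of its underside.
- tape: Loose orange roll of tape lying flat, 90 mm across, 24 mm high, on the table to the left (to be left alone). Origin at the centre of its underside.
- stapler: Loose blue and black stapler, 140 x 36 x 54 mm, on the table to the right (to be left alone). Origin at the centre of its underside.
- bead_jar: Loose amber bead jar with a red cap, 60 mm across, 80 mm tall, on the table beyond the board (to be left alone). Origin at the centre of its underside.
- ruler: Loose wooden ruler lying flat, 30 x 200 x 5 mm, on the table beyond the board (to be left alone). Origin at the centre of its underside.

How it is judged:
On the way, in this order (a step that is already met when the one before it is completed fails the run):
1. the left cap is pressed by the fingers with over 2 N (contact force between the fingers and anything else above 2 N and horizontal distance between the grasp point and cap_left below 0.035 m), for 0.05 s.
2. the middle cap is pressed by the fingers with over 2 N (contact force between the fingers and anything else above 2 N and horizontal distance between the grasp point and cap_middle below 0.035 m), for 0.05 s.
3. the right cap is pressed by the fingers with over 2 N (contact force between the fingers and anything else above 2 N and horizontal distance between the grasp point and cap_right below 0.035 m), for 0.05 s.
4. the tag of the softest punch is pushed down (value of joint tag_b above 0.014 m), for 0.1 s.
At the end, for the whole second after the job is handed in: The tag of the softest punch is at least 14 mm down of its 18 mm, the other two tags are less than 4 mm down and every loose thing is within 30 mm of where it stood (value of joint tag_b above 0.014 m and value of joint each of tag_a, tag_c below 0.004 m and distance of each of glue, eraser, pencil_cup, tape, stapler, bead_jar, ruler from where it was at the start of the episode below 0.03 m); the robot touches nothing.
It fails at once if the tag of a punch that is not the softest is pushed down (value of joint any of tag_a, tag_c above 0.004 m).
It fails at once if a loose thing is lifted, carried or knocked 30 mm or more from its place (distance of any of glue, eraser, pencil_cup, tape, stapler, bead_jar, ruler from where it was at the start of the episode above 0.03 m).
It also fails if it takes over 58 s, if anything falls off the work surface, if the arm or the gripper's body presses on something with over 40 N, if the wrist force passes 120 N, or if a joint passes its speed limit or range.

## Working session

There is one attempt and no reset: what is moved stays moved. The work goes in short steps, each a Python script; the robot and the scene stay as the last script left them, time stands still between calls to the robot, and variables do not carry over. Pictures are saved under pics/ and viewed, at most 10 in all, crops included, and the job is handed in when it is done.

```bash
mkdir -p pics; python3 - <<'E'
from workcell import r
import cv2,numpy as np
for c in ("scene","side"):
    im,d=r.snapshot(c); cv2.imwrite(f"pics/{c}0.png",im); np.savez(f"pics/{c}0.npz",im=im,d=d)
    p=r.camera_params(c); K=np.array(p["mtx"]);R=cv2.Rodrigues(np.array(p["rvec"],float))[0];t=np.array(p["tvec"],float).ravel()
    for n in ["cap_left","cap_middle","cap_right","tag_left","tag_middle","tag_right","rack"]:
        for o in r.pinpoint(c,n)[:2]:
            v,u=o["location"]; v*=384;u*=512
            z=.074 if n[0]=='c' else .062 if n[0]=='t' else 0
            ray=R.T@np.linalg.solve(K,[u,v,1]); o0=-R.T@t
            P=o0+ray*(z-o0[2])/ray[2]
            print(c,n,round(o["conf"],2),int(u),int(v),P.round(4))
print(r.get_state())
E
```

```text
scene cap_left 0.84 276 174 [0.5903 0.0864 0.074 ]
scene cap_left 0.61 249 178 [0.5802 0.0047 0.074 ]
scene cap_middle 0.71 245 175 [ 0.5695 -0.0025  0.074 ]
scene cap_middle 0.39 246 158 [0.5109 0.0172 0.074 ]
scene cap_right 0.61 213 171 [ 0.53   -0.0907  0.074 ]
scene tag_left 0.65 275 160 [0.5296 0.1013 0.062 ]
scene tag_middle 0.62 247 158 [0.5016 0.0211 0.062 ]
scene tag_right 0.77 214 159 [ 0.4777 -0.0771  0.062 ]
scene rack 0.75 248 178 [0.5346 0.0148 0.    ]
side cap_left 0.94 285 194 [0.5787 0.0982 0.074 ]
side cap_left 0.59 271 178 [0.5566 0.0063 0.074 ]
side cap_middle 0.9 267 177 [ 0.5637 -0.0058  0.074 ]
side cap_middle 0.16 188 143 [ 0.6557 -0.3537  0.074 ]
side cap_right 0.83 254 161 [ 0.5406 -0.1023  0.074 ]
side tag_left 0.61 297 191 [0.5255 0.112  0.062 ]
side tag_middle 0.74 284 172 [0.4909 0.0106 0.062 ]
side tag_right 0.59 272 158 [ 0.466  -0.0753  0.062 ]
side rack 0.92 276 189 [0.5303 0.0127 0.    ]
{'clock': 0.8, 'qpos': array([-8.68352041e-01,  2.55099569e-01,  1.08243933e-01,  8.32038161e-06,
       -1.42392453e+00, -2.84598538e-01]), 'dq': array([ 0.0006838 , -0.00197456,  0.00078912,  0.0031758 , -0.00196932,
        0.00124075]), 'joint_efforts': array([-6.47556099e-04, -3.86361551e+01,  2.38060498e+01,  5.36754102e+00,
       -3.88683284e-04, -1.09842009e-05]), 'eef_pos': array([ 0.22320899, -0.50267436,  0.25030207]), 'eef_rot': array([-2.07406912e-01,  9.78254759e-01, -9.06716738e-06,  2.04371058e-07]), 'contact_force': array([-0.12810181,  0.43574871,  0.29481289]), 'ft_torque': array([ 0.00506425, -0.00792326, -0.08688812]), 'grip_force': 0.0, 'finger_gap': 1.0037428976964484}
```

View pics/scene0.png

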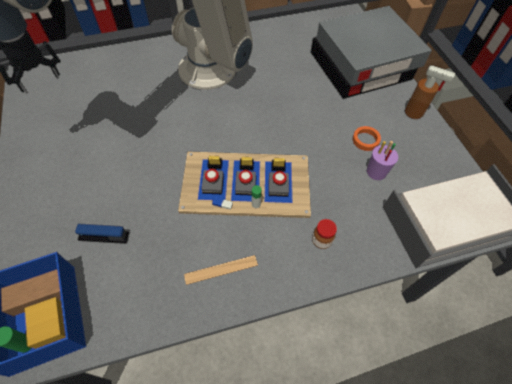

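The scene picture shows the board turned slightly, with caps near pixels (212,176), (246,176) and (280,177). The tags are on the robot's side and the glue stick is at (256,195), just behind the punches. Next I'll hover and look with the wrist camera.

```bash
cat > h.py <<'E'
from workcell import r
import cv2,numpy as np
from scipy.spatial.transform import Rotation as Ro
def ori(yaw): a=np.pi/2+yaw/2; return [np.cos(a),np.sin(a),0,0]
PX={'cap':.030,'tag':-.042}; PY={'left':.1,'middle':0,'right':-.1}; PZ={'cap':.074,'tag':.062}
E
python3 - <<'E'
from h import *
from scipy.optimize import least_squares
r.reach([.49,.01,.32],ori(-.22)); r.close(30); r.sleep(.3)
s=r.get_state(); im,d=r.snapshot("wrist"); cv2.imwrite("pics/w1.png",im)
p=r.camera_params("wrist"); K=np.array(p["mtx"]); H=np.array(p["hand_eye"])
T=np.eye(4);T[:3,:3]=Ro.from_quat(s["eef_rot"]).as_matrix();T[:3,3]=s["eef_pos"]; C=T@H
print(s["clock"],s["eef_pos"],K.tolist(),sorted(p))
A=[];B=[]
for k in PX:
  for q in PY:
    for o in r.pinpoint("wrist",f"{k}_{q}")[:2]:
      v,u=o["location"];v*=384;u*=512
      x,y=(u-K[0,2])/K[0,0],(v-K[1,2])/K[1,1];th=np.hypot(x,y)
      ray=C[:3,:3]@np.array([x/th*np.sin(th),y/th*np.sin(th),np.cos(th)])
      P=C[:3,3]+ray*(PZ[k]-C[2,3])/ray[2]
      print(k,q,round(o["conf"],2),int(u),int(v),P.round(4))
      if o["conf"]>.5: A.append([PX[k],PY[q]]);B.append(P[:2])
A=np.array(A);B=np.array(B)
f=lambda m:((A@np.array([[np.cos(m[2]),np.sin(m[2])],[-np.sin(m[2]),np.cos(m[2])]])+m[:2])-B).ravel()
R=least_squares(f,[.53,.01,-.22],loss="soft_l1",f_scale=.004);print(R.x,(R.fun.reshape(-1,2)*1e3).round(1).tolist());np.save("rack.npy",R.x)
E
```

```text
3.9583 [0.48999858 0.01001767 0.32001085] [[297.3186396354542, 0.0, 254.25750268930614], [0.0, 297.3186396354542, 200.15089864919975], [0.0, 0.0, 1.0]] ['hand_eye', 'mtx']
cap left 0.62 330 231 [0.5961 0.0957 0.074 ]
cap middle 0.75 255 224 [ 0.5621 -0.0031  0.074 ]
tag left 0.95 334 178 [0.5264 0.1138 0.062 ]
tag middle 0.84 261 172 [0.4978 0.0192 0.062 ]
tag right 0.93 186 163 [ 0.4636 -0.0746  0.062 ]
tag right 0.24 259 192 [0.5231 0.0112 0.062 ]
[ 0.53548019  0.00698214 -0.31724859] [[-0.9, -3.1], [1.9, 0.8], [0.4, 1.3], [-2.3, 0.9], [0.8, -0.4]]
```

View pics/w1.png

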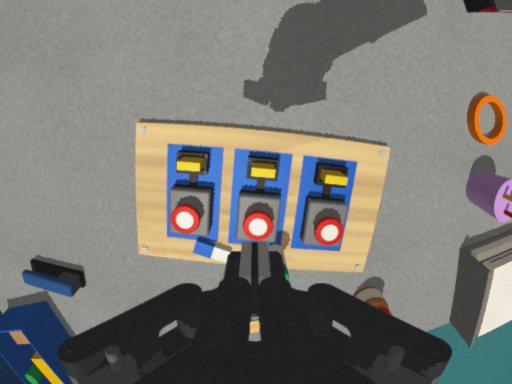

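The wrist picture shows the caps at (185,219), (258,226) and (329,231), with the tags above them, all consistent with the fit (yaw -0.317). I'll press the caps from left to right.

```bash
cat >> h.py <<'E'
m=np.load("rack.npy"); Rz=np.array([[np.cos(m[2]),-np.sin(m[2])],[np.sin(m[2]),np.cos(m[2])]])
Q=ori(m[2])
def at(k,q,z): return [*(m[:2]+Rz@[PX[k],PY[q]]),z]
E
python3 - <<'E'
from h import *
for q in PY:
    r.reach(at('cap',q,.14),Q); r.servo_line(at('cap',q,.100),.1); r.sleep(.3)
    f0=r.get_state()["contact_force"]
    for z in (.089,.085):
        r.servo_line(at('cap',q,z),.03); r.sleep(.3)
        s=r.get_state(); print(q,z,s["eef_pos"].round(4),(s["contact_force"]-f0).round(2))
    r.servo_line(at('cap',q,.14),.1)
print(r.get_state()["clock"])
E
```

```text
left 0.089 [0.5956 0.0927 0.0894] [1.14 0.16 4.43]
left 0.085 [0.5956 0.0927 0.0857] [-0.37  0.57  6.42]
middle 0.089 [ 0.5644 -0.0023  0.0898] [-2.38  1.2   6.84]
middle 0.085 [ 0.5644 -0.0023  0.0863] [-3.26  0.6   9.92]
right 0.089 [ 0.533  -0.0974  0.0892] [ 1.16 -0.88  2.1 ]
right 0.085 [ 0.533  -0.0974  0.0851] [ 0.3  -0.8   5.82]
15.025
```

The middle cap is clearly the stiffest, but left and right are too close given the noise. I'll repeat those two, averaging the readings.

```bash
python3 - <<'E'
from h import *
def avg(n=20):
    L=[]
    for _ in range(n):
        r.sleep(.04); s=r.get_state(); L.append([*s["contact_force"],s["eef_pos"][2]])
    L=np.array(L); return L.mean(0),L.std(0)
for q in ('right','left'):
    r.reach(at('cap',q,.14),Q); r.servo_line(at('cap',q,.100),.1); r.sleep(.3)
    a,_=avg()
    for z in (.089,.084):
        r.servo_line(at('cap',q,z),.03); r.sleep(.2)
        b,sd=avg(); print(q,z,b[3].round(5),(b-a)[:3].round(2),sd[:3].round(2))
    r.servo_line(at('cap',q,.14),.1)
print(r.get_state()["clock"])
E
```

```text
right 0.089 0.08909 [1.5  0.01 2.13] [0.46 0.6  0.53]
right 0.084 0.08404 [1.14 0.13 3.58] [0.42 0.54 0.43]
left 0.089 0.08922 [1.6  0.79 4.46] [0.83 0.47 0.61]
left 0.084 0.08466 [1.35 1.01 7.4 ] [0.57 0.47 0.37]
26.675
```

Averaging shows right is the softest: about 3.6 N, against 7.4 N for left and 9.9 N for middle. I'll push the right tag down.

```bash
python3 - <<'E'
from h import *
r.reach(at('cap','right',.14),Q)
r.reach(at('tag','right',.13),Q); r.servo_line(at('tag','right',.088),.1); r.sleep(.3)
hit=r.servo_line(at('tag','right',.060),.03,force_limit=14); s=r.get_state(); print(hit,s["eef_pos"],s["contact_force"])
r.sleep(.2); r.servo_line(at('tag','right',.13),.1)
r.reach([.40,-.05,.32],Q); r.sleep(.2)
s=r.get_state(); im,d=r.snapshot("wrist"); cv2.imwrite("pics/w2.png",im); print(s["clock"])
E
```

```text
True [ 0.46481395 -0.07495074  0.06303012] [-1.75012481  0.96684732  5.89884558]
31.6
```

View pics/w2.png

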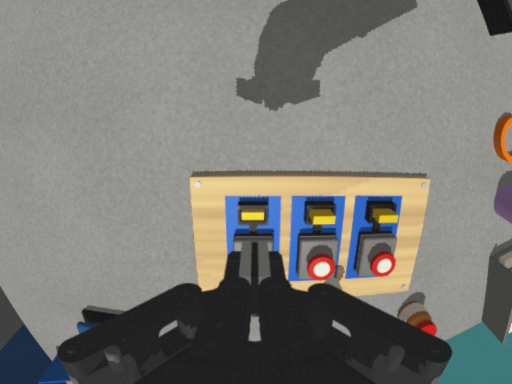

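The right tag at (253,215) is flush in its holder, stopped at tip height 44 mm, which is the full 18 mm. The tags at (320,220) and (384,217) still stand up, and the hand is clear.

```bash
python3 -c "
from workcell import r
print(r.sign_off())"
```

```text
the job is handed in; nothing more can be done
None
```

The right punch is the softest (about 3.6 N, against 7.4 N for left and 9.9 N for middle); its yellow tag is pushed fully down, the other two are still up, the hand is clear, and the job is handed in, though no verdict came back.

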